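# Hold the instrument steriliser open by its side lever

## Robot

A 6-joint arm with a two-finger parallel gripper is mounted at the origin on the work surface. World frame = base frame: x ahead of the robot, y to its left, z up, the work surface at z = 0. Lengths are in m, angles in degrees, forces in N, time in s.
With the tool pointing down it reaches from about 0.25 to 0.725 m from the base axis. Payload 9.7 kg.
Tool frame: the origin (TCP) lies between the finger pads; the fingertips stand 11 mm ahead of it and the grasp point (between the pads) lies 8 mm behind it; z points along the fingers, x is the direction in which the jaws open and shut, and the axes are right-handed (so a half turn about z gives the same grasp; the last joint's range is limited). The gripper opens to 85 mm and grips with 20 to 120 N. Pads are 22 mm wide; open, the fingers measure 114 mm over their backs; the gripper's body (76 mm by 85 mm) begins 54 mm behind the grasp point. The pads swing forward as they close: fully open they stand 13 mm farther back than shut.
Start: joints at [-71.792, 4.979, 10.078, 95.1, 0, 90], TCP at [0.172, -0.522, 0.242] pointing down, gripper open.
Joint ranges: [-179.16, 179.16], [-48.56, 103.87], [-65.8, 70.77], [-126.05, 130.52], [-82.76, 87.17], [-180, 180]. Speed limits (degrees/s): [127.2, 127.2, 147.25, 180, 180, 180].

## Interface

Orientations are given as [roll, pitch, yaw] about the fixed x, y, z axes, in that order (R = Rz(yaw) Ry(pitch) Rx(roll)).
In Python, from workcell import get_obs, camera, job_done, spotter gives the robot as it stands.
- The arm moves only by the tool play_rows, never from a script. Its argument "rows" is a list of rows, each a list of 3 entries, a list of its own where there are three numbers: the closure, from 0 (fully open) to 1 (shut), then the shift along the tool's x, y, z in cm, then the turn, a rotation vector about the tool's x, y, z in degrees. In form: [[claw, [x, y, z], [wx, wy, wz]], ...]. A call has 1 to 12 rows; each row shifts and turns the pose as measured when the row begins, along the tool's axes as they then stand; what a row does not reach is not made up. A row lasts 1/10 s, in which the tool goes at most 50 mm and 8.59 degrees, less where a joint would pass 70% of its speed; a pose out of reach is approached as far as the arm can. A call is refused whole if a number of a shift passes 5 or a number of a turn 8.59, either way. A call with a gripper value outside its range is refused whole. The fingers move at their own pace and stop on an object; "newtons" is the grip in N (left out, the last holds). Time passes only in rows, so rows that do not move let the fingers close. It gives the time, the measured TCP pose, the force and the opening at its end, in the units of the state.
- get_obs(): the state, without advancing time (a new reading comes with each control period).
- camera(name): name is "scene" or "side" or "wrist"; returns a dict with "img" (384x512x3 uint8, red, green, blue), "intrinsics" (3x3 intrinsics, pixels), "k1" (the pictures are not rectified: a ray, as slopes to the right and down, at radius r is drawn at 1 + k1 r^2 times it, then the intrinsics apply), "xyz" and "orientation" of the camera in the world. Camera axes: x right, y down, z forward; pixel columns grow to the right and rows downward; lengths in m; the calibration is good to about 2 mm. A picture is of the moment at which its call begins. There is no depth.
- job_done(): hands the job in, once; it reports no verdict.
Trained networks look in a picture, given as the dict that the camera call returned (one of the last four; its "shot" number tells which), for a name from the list of things; names that differ only in an ending like _2 or _b are one class to them, and where a whole thing is asked for, a point or a joint stands for the part that bears it (a point fixed in the world has none). Each returns a list of dicts, best first, with "confidence" (0 to 1); they miss things now and then, are a little off and sometimes report something else, mostly with a low value. They report only what shows in the picture. A call takes as long as a camera call.
- spotter.spot_in(picture, thing): "point" ([x, y, z] in m, in world coordinates, good to about 4 mm: the middle of the surface that is visible of it).
- spotter.trace(picture, thing): "pixels" (384x512 bool, what is visible of it).
The state is a dict: "time": time; "q": joint angles; "qd": joint speeds; "joint_efforts": joint torques, N m; "ee_pos": TCP position; "tcp_rot": TCP orientation; "wrist_force": force on the tool from outside, world axes, zero at the start; "torque": the same for the moment, N m; "opening": finger opening in m.
Only numpy, scipy, OpenCV 4.12 (cv2) and the standard library are available. Lean on these libraries where they do the work, as an engineer would, in place of code of your own. Each camera call takes 0.05 s, during which the arm holds its last target.

## Task

Open the instrument steriliser with its side lever: with the fingertips, press the black plate at the long end of the lever smoothly down to its stop, so that the short end pushes the heavy lid fully up without throwing it. Keep the plate pressed down and finish while holding it there, so that someone can take the forceps out. Do not take the plate between the fingers or touch the lid itself, and leave the slide box, bottle and jar around it where they stand.

Things in the scene. Friction and masses are not known exactly. Their poses are not given: they have to be found in the camera images.
- steriliser: Bench instrument steriliser, fixed: a bright steel tank 160 (x) x 280 (y) mm on a white plinth 176 x 288 mm, rim 130 mm above the bench, shut by a flat steel lid. Origin: centre of its underside, on the bench. Its -x side is its front (switch, dial), its +x side carries the lid hinge; the lever runs along its -y side, 152 mm from the origin, and sticks out past the front.
- paddle (a point): Centre of the top face of the black press plate on the lever's long end. Plate 46 (x) x 50 (y) x 12 mm, 5 mm lip along its outer (-x) edge; y as the steriliser's y, z the normal of the face. At rest 187 mm above the bench, sloping up outwards by 0.45 rad; at the stop about 46 mm, sloping down outwards by 0.26 rad. Moves on an arc about the pivot; its middle is 100 mm in front of the tank.
- lever (a joint): Angle of the side lever, rad: 0 at rest (long end up), 0.715 at its stop. Pivot: along the steriliser's y axis at x = 7, z = 137 mm in its frame; the plate is 200 mm from it, the roller of the short end 50 mm on the other side, under the lid's ear. Needs about 3 to 9 N on the plate; let go, the lid falls shut and lifts the plate.
- lid: The flat steel lid, 168 (x) x 280 (y) x 12 mm, 0.8 to 1.05 kg, hinged along the tank's far (+x) rim. Origin: its middle, 134 mm above the bench when shut, 84 mm from the hinge line; axes as the steriliser's when shut, z its upper normal. It tilts open by about 1.05 rad with the lever at its stop, and rests on the lever's roller only by its weight.
- slidebox: Bystander: grey slide box 100 x 84 x 35 mm, standing loose in front of the tank. Origin: centre of its underside.
- dropper: Bystander: amber dropper bottle, diameter 34, height 75 mm, standing loose in front of the tank, between slide box and lever. Origin: centre of its underside.
- stainjar: Bystander: square glass staining jar with a white round lid, 56 x 60 x 92 mm, standing loose beyond the slide box, off the tank's front corner away from the lever. Origin: centre of its underside.

How it is judged:
By the outcome, as a careful person would: the job done as asked, in the order asked, and still so for the second after the job is handed in, while the arm keeps its last pose, push and grip.
It also fails if it takes over 32 s, if anything falls off the work surface, if the arm or the gripper's body presses on something with over 40 N, if the wrist force passes 120 N, or if a joint passes its speed limit or range.

## Working session

There is one attempt and no reset: what is moved stays moved. The work goes in short steps, Python scripts to look and compute and a tool call to move; the robot and the scene stay as the last step left them, time stands still between calls to the robot, and variables do not carry over. Pictures are saved under pics/ and viewed, and the job is handed in when it is done.

Besides the shell and the picture viewer there is one more tool, called after "Request:" as name(argument=value, ...), one argument or row to a line, values as JSON. play_rows: Moves the arm, as the interface text tells. Its arguments: {"type":"object","properties":{"rows":{"type":"array","items":{"type":"array"}},"newtons":{"type":"number"}},"required":["rows"]}

```bash
mkdir -p pics; ls; cat > h.py <<'E'
from workcell import get_obs, camera, job_done, spotter
import numpy as np, cv2
from scipy.spatial.transform import Rotation as R
def save(p,n): cv2.imwrite('pics/'+n,p['img'][:,:,::-1])
E
python3 - <<'E'
from h import *
print({k:np.round(v,3) for k,v in get_obs().items()})
for n in ['scene','side']:
    p=camera(n); save(p,n+'1.png'); print(n,p['xyz'],p['orientation'],p['intrinsics'],p['k1'])
    for t in ['steriliser','paddle','lid','slidebox','dropper','stainjar','lever']:
        print(t,[(np.round(d['point'],3),round(d['confidence'],2)) for d in spotter.spot_in(p,t)])
E
```

```text
pics
{'time': np.float64(0.0), 'q': array([-7.1790e+01,  5.0120e+00,  1.0035e+01,  9.5100e+01,  1.0000e-03,
        9.0000e+01]), 'qd': array([-0.11 ,  0.121,  0.021, -0.113,  0.014, -0.133]), 'joint_efforts': array([-4.0000e-03, -5.2040e+01,  4.6479e+01,  1.6000e-02, -0.0000e+00,
        0.0000e+00]), 'ee_pos': array([ 0.172, -0.522,  0.242]), 'tcp_rot': array([-1.79999e+02,  7.60000e-02, -7.17900e+01]), 'wrist_force': array([ 0.742, -0.103,  0.357]), 'torque': array([-0.   , -0.01 ,  0.025]), 'opening': np.float64(0.085)}
scene [ 1.11580564 -0.39861025  1.03763346] [-142.57034725   -0.60156256   47.42012219] [[462.36348947   0.         255.12602847]
 [  0.         462.36348947 188.61011342]
 [  0.           0.           1.        ]] -0.0492479454317393
steriliser [(array([0.717, 0.086, 0.142]), 0.63), (array([ 0.581, -0.028,  0.167]), 0.17)]
paddle [(array([ 0.581, -0.028,  0.171]), 0.91)]
lid [(array([0.709, 0.119, 0.147]), 0.77)]
slidebox [(array([0.518, 0.186, 0.033]), 0.68)]
dropper [(array([0.569, 0.085, 0.051]), 0.53), (array([ 0.578, -0.03 ,  0.172]), 0.2)]
stainjar [(array([0.46 , 0.316, 0.068]), 0.63)]
lever [(array([ 0.585, -0.03 ,  0.168]), 0.72)]
side [0.3776773  0.7668296  0.62243875] [-122.49269424   -0.93035806 -159.45970289] [[433.95025737   0.         257.38845909]
 [  0.         433.95025737 197.50519034]
 [  0.           0.           1.        ]] -0.05122706972944246
steriliser [(array([0.672, 0.215, 0.136]), 0.93)]
paddle [(array([ 0.596, -0.028,  0.163]), 0.65)]
lid [(array([0.693, 0.168, 0.143]), 0.65)]
slidebox [(array([0.523, 0.217, 0.032]), 0.75)]
dropper [(array([0.564, 0.099, 0.039]), 0.97)]
stainjar [(array([0.444, 0.349, 0.091]), 0.66)]
lever [(array([ 0.598, -0.025,  0.162]), 0.78), (array([0.693, 0.17 , 0.138]), 0.45)]
```

View pics/scene1.png

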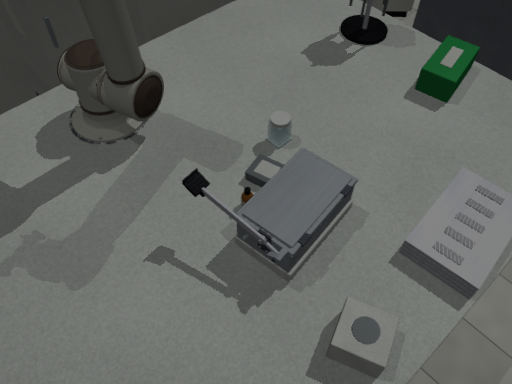

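View pics/side1.png

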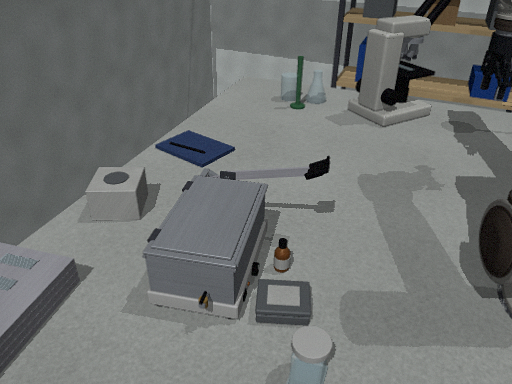

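```bash
cat >> h.py <<'E'
def proj(p,X):
    Rm=R.from_euler('xyz',p['orientation'],degrees=True).as_matrix()
    c=(np.asarray(X)-p['xyz'])@Rm
    s=c[:,:2]/c[:,2:]; s=s*(1+p['k1']*(s**2).sum(1,keepdims=True))
    K=p['intrinsics']; return np.c_[s[:,0]*K[0,0]+K[0,2], s[:,1]*K[1,1]+K[1,2]]
def st2w(pose,P):
    x,y,a=pose; c,s=np.cos(a),np.sin(a); P=np.asarray(P,float)
    return np.c_[x+c*P[:,0]-s*P[:,1], y+s*P[:,0]+c*P[:,1], P[:,2]]
E
cat > fit.py <<'E'
from h import *
from scipy.optimize import differential_evolution
ps=[camera('scene'),camera('side')]
tr=[]
for p in ps:
    d=spotter.trace(p,'lid'); print([(x['confidence'],x['pixels'].sum()) for x in d]); m=d[0]['pixels'].astype(np.uint8); tr.append(m)
    d=spotter.trace(p,'paddle'); 
    for x in d[:1]: 
        v,u=np.nonzero(x['pixels']); print('pad',x['confidence'],u.mean(),v.mean(),len(u))
box=[(sx*.084,sy*.14,z) for sx in(-1,1) for sy in(-1,1) for z in(.128,.140)]
def sil(p,pose):
    h=cv2.convexHull(proj(p,st2w(pose,box)).astype(np.float32)); m=np.zeros((384*2,512*2),np.uint8)
    cv2.fillConvexPoly(m,np.round(h*2*16).astype(np.int32),1,shift=4); return cv2.resize(m*255,(512,384),interpolation=cv2.INTER_AREA)/255.
def cost(pose):
    c=0
    for p,m in zip(ps,tr):
        s=sil(p,pose); c+=1-np.minimum(s,m).sum()/np.maximum(s,m).sum()
    return c
r=differential_evolution(cost,[(.62,.8),(.05,.22),(-.5,.6)],seed=1,maxiter=60,popsize=12)
print(r.x,np.degrees(r.x[2]),r.fun)
pose=r.x; np.save('pose.npy',pose)
pad=[(7-.0-200*np.cos(.0)if 0 else -180,-152,187)]
print('paddle',st2w(pose,np.array(pad)/1000))
for i,p in enumerate(ps):
    im=cv2.resize(p['img'][:,:,::-1],None,fx=1.5,fy=1.5).copy()
    P=[(sx*.084,sy*.14,.14) for sx,sy in((-1,-1),(-1,1),(1,1),(1,-1))]
    cv2.polylines(im,[np.round(proj(p,st2w(pose,P))*1.5).astype(int)],True,(0,0,255),1)
    P=[(sx*.088,sy*.144,.0) for sx,sy in((-1,-1),(-1,1),(1,1),(1,-1))]
    cv2.polylines(im,[np.round(proj(p,st2w(pose,P))*1.5).astype(int)],True,(0,255,0),1)
    c=np.cos(.45)*.023;s=np.sin(.45)*.023
    P=[(-.18+a*c,-.152+b*.025,.187-a*s) for a,b in((-1,-1),(-1,1),(1,1),(1,-1))]
    cv2.polylines(im,[np.round(proj(p,st2w(pose,P))*1.5).astype(int)],True,(0,255,255),1)
    cv2.imwrite(f'pics/fit{i}.png',im)
E
python3 fit.py
```

```text
[(0.58, np.int64(6696))]
pad 0.72 217.36894273127754 201.52753303964758 908
[(0.83, np.int64(7638))]
pad 0.86 284.7252124645892 171.1558073654391 1059
[0.6999928  0.13598992 0.15335473] 8.786578981703785 0.11735498714516668
paddle [[ 0.5453239  -0.04172202  0.187     ]]
```

View pics/fit0.png

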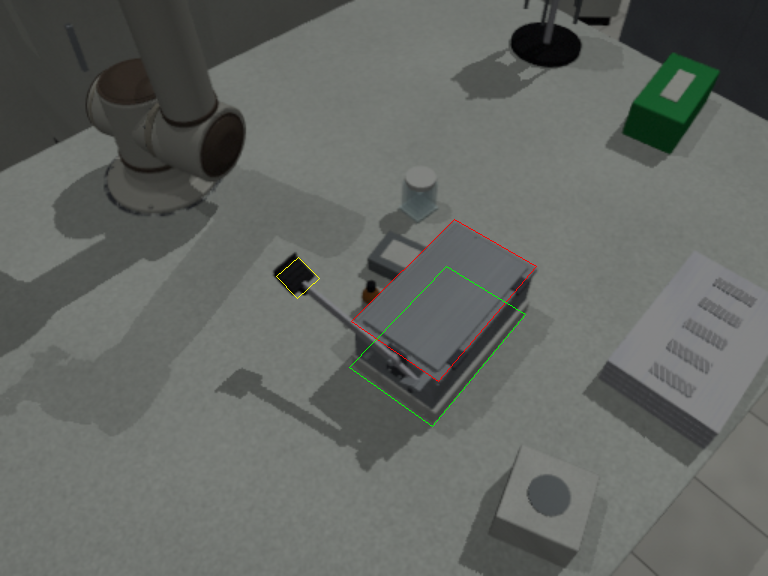

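View pics/fit1.png

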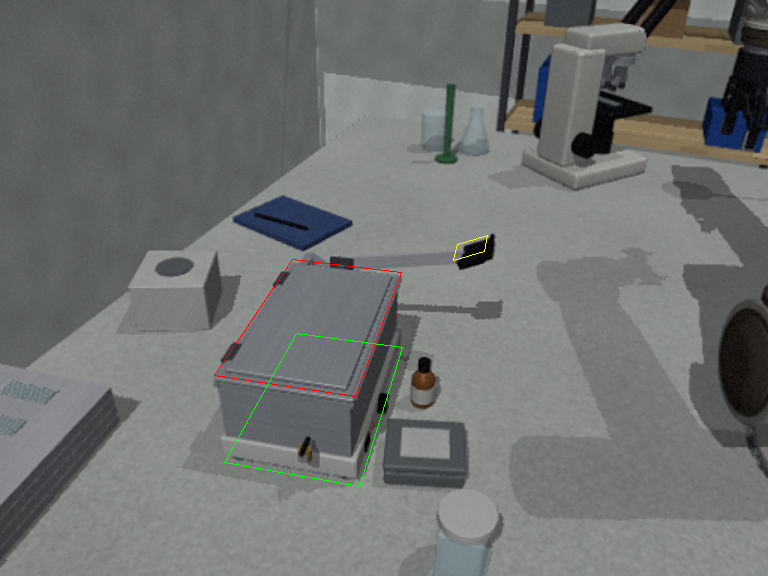

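```bash
python3 - <<'E'
import cv2
a=cv2.imread('pics/scene1.png')[130:280,170:370]; cv2.imwrite('pics/z0.png',cv2.resize(a,None,fx=4,fy=4,interpolation=cv2.INTER_CUBIC))
a=cv2.imread('pics/side1.png')[150:330,140:340]; cv2.imwrite('pics/z1.png',cv2.resize(a,None,fx=3.3333,fy=3.3333,interpolation=cv2.INTER_CUBIC))
E
```

```text
(no output)
```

View pics/z0.png

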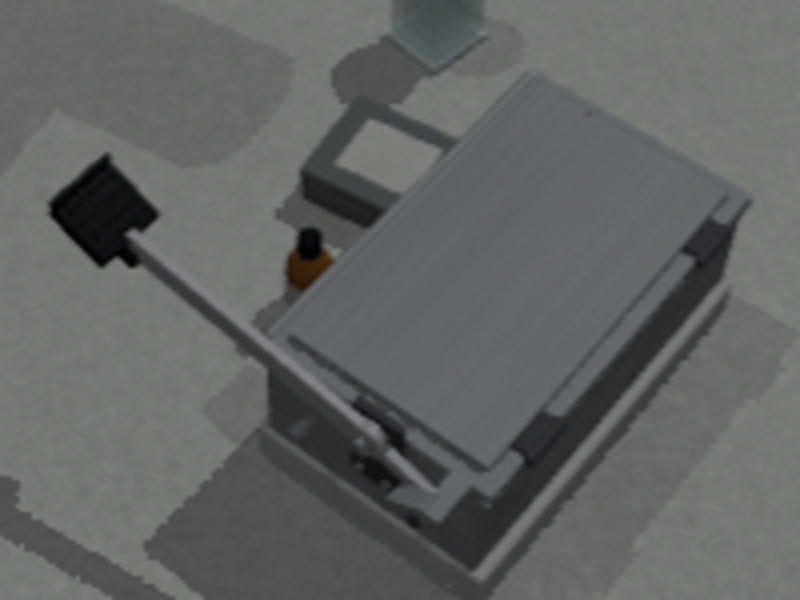

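View pics/z1.png

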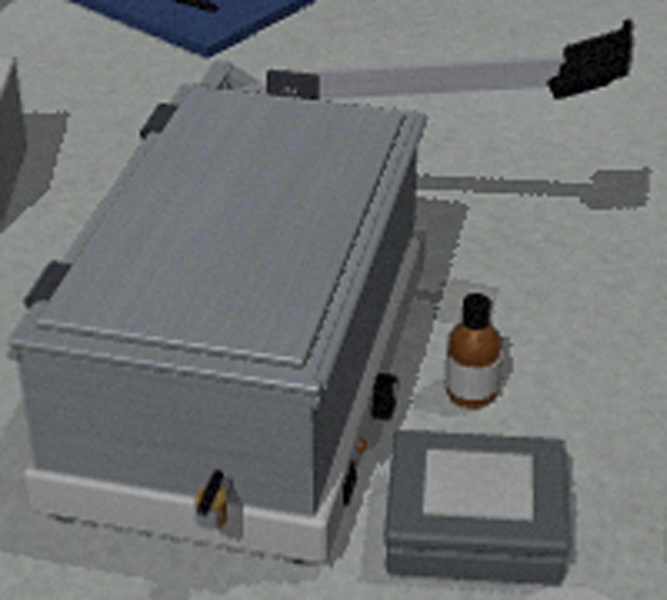

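```bash
cat > fit2.py <<'E'
from h import *
from scipy.optimize import least_squares
ps=[camera('scene'),camera('side')]
z=lambda i,u,v:((u/4+170-.4,v/4+130-.4) if i==0 else (u/3.3333+140-.4,v/3.3333+150-.4))
C=[(0,-1,1,'l',532,72),(0,1,1,'l',750,205),(0,-1,-1,'l',270,330),(1,-1,-1,'l',425,115),(1,-1,1,'l',318,390),(1,1,1,'l',12,350),
(0,-1,-1,'p',260,432),(0,1,-1,'p',480,578),(0,1,1,'p',730,288),(0,1,-1,'g',482,592),(1,-1,1,'g',325,562),(1,1,1,'g',30,512)]
def res(v,full=False):
    o=[]
    for i,sx,sy,t,u,w in C:
        P={'l':(.084*sx,.14*sy,v[3]),'p':(.088*sx,.144*sy,v[4]),'g':(.088*sx,.144*sy,0)}[t]
        o.append(proj(ps[i],st2w(v[:3],[P]))[0]-z(i,u,w))
    return np.ravel(o)
r=least_squares(res,[.7,.14,.15,.14,.03],loss='soft_l1')
print(r.x,np.degrees(r.x[2])); print(res(r.x).reshape(-1,2).round(1))
np.save('pose.npy',r.x[:3])
print(st2w(r.x[:3],[(-.18,-.152,.187)]))
# plate corners free position, known orientation
a=r.x[2]
def q(v):
    o=[]
    c=np.cos(.45);s=np.sin(.45)
    for i,A,B,lip,u,w in [(0,-1,1,1,107,157),(0,-1,-1,1,50,207),(0,1,1,0,158,213),(0,1,-1,0,103,267),(1,-1,1,1,632,22),(1,1,1,0,568,45)]:
        d=np.array([A*.023*c+(-s*0 - s*0), B*.025, -A*.023*s])+lip*.005*np.array([s,0,c])
        w3=st2w((v[0],v[1],a),[d])[0]+[0,0,v[2]]
        o.append(proj(ps[i],[w3])[0]-z(i,u,w))
    return np.ravel(o)
r2=least_squares(q,[.54,-.04,.187],loss='soft_l1');print(r2.x,q(r2.x).reshape(-1,2).round(1))
c,s=np.cos(a),np.sin(a); d=r2.x[:2]-r.x[:2]; print('in frame',c*d[0]+s*d[1],-s*d[0]+c*d[1])
E
python3 fit2.py
```

```text
[0.7015307  0.13706087 0.15222873 0.13305621 0.0378108 ] 8.722063756678809
[[ 0.3  0.3]
 [ 0.4 -1.6]
 [-2.5  3.9]
 [-0.4  0.2]
 [ 0.5  1. ]
 [-1.1 -1.7]
 [-1.3 -0.2]
 [ 0.1  3.2]
 [ 0.9 -0.4]
 [-1.5  6.7]
 [ 0.8  5.7]
 [-0.3  4.6]]
[[ 0.5466618 -0.0404768  0.187    ]]
[ 0.54548259 -0.05051919  0.20377879] [[-0.5 -1.1]
 [-1.5 -0.4]
 [ 0.  -0.1]
 [-1.  -0.1]
 [-5.6  0. ]
 [-6.2  1.5]]
in frame -0.18268841430195804 -0.16174744096259228
```

```bash
sed -i 's/(1,-1,1,1,632,22),(1,1,1,0,568,45)/(1,-1,-1,1,632,22),(1,1,-1,0,568,45)/' fit2.py; python3 fit2.py | tail -8
sed 's/v\[3\]),/.140),/; s/^r=least/C=[c for c in C if c[3]=="l"]\nr=least/' fit2.py > f3.py; python3 f3.py; python3 - <<'E'
from h import *
p=camera('side');a=p['img'][150:190,270:345,::-1];cv2.imwrite('pics/z2.png',cv2.resize(a,None,fx=10,fy=10,interpolation=cv2.INTER_CUBIC)*2)
E
```

```text
[[ 0.5466618 -0.0404768  0.187    ]]
[ 0.5345634  -0.04250476  0.18565339] [[-0.  -0.5]
 [-0.6 -0.1]
 [ 0.3  0.2]
 [-0.5 -0.1]
 [-0.5 -0.3]
 [-0.4  0.8]]
in frame -0.19226601088251058 -0.15216988519946006
[0.69848675 0.14220672 0.15656576 0.14       0.03      ] 8.970557283271686
[[ 0.8 -3.1]
 [ 1.2 -5.3]
 [-1.7  0.5]
 [ 0.  -1.2]
 [ 1.3  0.1]
 [-1.6 -2.4]]
[[ 0.54438929 -0.03600094  0.187     ]]
[ 0.53450556 -0.04249235  0.1856156 ] [[-0.1 -0.5]
 [-0.6 -0.1]
 [ 0.3  0.1]
 [-0.4 -0.1]
 [-0.5 -0.3]
 [-0.4  0.9]]
in frame -0.1907750255647251 -0.1568708635510774
```

View pics/z2.png

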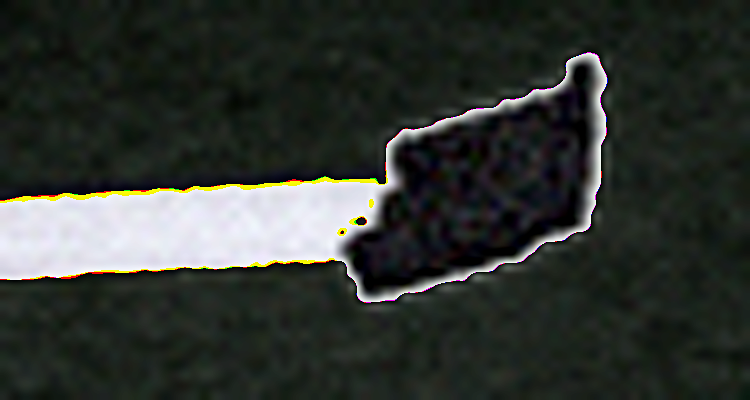

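Request:
play_rows(
  rows=[
    [1,[-1.4,-2,-0.6],[0,0,0]],
    [1,[-2.6,-3.8,-0.6],[0,0,0]],
    [1,[-2.6,-3.8,-0.6],[0,0,0]],
    [1,[-2.6,-3.8,-0.6],[0,0,0]],
    [1,[-2.6,-3.8,-0.6],[0,0,0]],
    [1,[-2.6,-3.8,-0.6],[0,0,0]],
    [1,[-2.6,-3.8,0],[0,0,0]],
    [1,[-2.6,-3.8,0],[0,0,0]],
    [1,[-2.6,-3.8,0],[0,0,0]],
    [1,[-2,-3,0],[0,0,0]],
    [1,[-1,-1.5,0],[0,0,0]],
    [1,[0,0,0],[0,0,0]],
  ],
  newtons=40,
)

```text
time: 2.65
ee_pos: [0.453, -0.1545, 0.2792]
tcp_rot: [-179.8, -0.0, -72.0]
wrist_force: [0.1, -0.4, 0.1]
opening: -0.0
```

```bash
cat > go.py <<'E'
import sys
from h import *
# usage: go.py tx ty tz tilt_deg   (fingertip target, tilt + = wrist leaning to tank)
def goal(tilt,yaw=8.85):
    a=np.radians(yaw); t=np.radians(tilt)
    X=np.array([np.sin(a),-np.cos(a),0])      # tool x = -frame y
    f=np.array([np.cos(a),np.sin(a),0])
    Z=-(np.cos(t)*np.array([0,0,1])+np.sin(t)*f)
    return np.c_[X,np.cross(Z,X),Z]
if __name__=='__main__':
    o=get_obs(); T=np.array([float(v) for v in sys.argv[1:4]]); G=goal(float(sys.argv[4]))
    M=R.from_euler('xyz',o['tcp_rot'],degrees=True).as_matrix()
    tcp=T-.011*G[:,2]
    print('t',o['time'],'tcp',o['ee_pos'].round(4),'tip',(o['ee_pos']+.011*M[:,2]).round(4),'F',o['wrist_force'].round(1),'open',o['opening'],'q',o['q'].round(0))
    print('shift cm',((tcp-o['ee_pos'])@M*100).round(2),'rotvec',np.degrees(R.from_matrix(M.T@G).as_rotvec()).round(1))
E
python3 go.py .534 -.0425 .215 20
```

```text
t 2.65 tcp [ 0.453  -0.1545  0.2792] tip [ 0.453  -0.1545  0.2682] F [ 0.1 -0.4  0.1] open -1.3138521084196043e-05 q [-19.  -4.   5.  99.   0. 143.]
shift cm [ -8.09 -11.52   5.42] rotvec [-20.1  -1.6   9.1]
```

Request:
play_rows(
  rows=[
    [1,[-1.6,-2.2,0],[0,0,0]],
    [1,[-2.2,-3.2,0],[0,0,0]],
    [1,[-2.2,-3.2,0],[0,0,0]],
    [1,[-1.4,-2,0],[0,0,3]],
    [1,[0,0,0],[-6,-0.5,3]],
    [1,[0,0,0],[-7,-0.5,3]],
    [1,[0,0,0],[-7,-0.5,0]],
    [1,[0,0,0],[0,0,0]],
  ],
)

```text
time: 3.45
ee_pos: [0.5316, -0.053, 0.2784]
tcp_rot: [159.3, 0.7, -81.8]
wrist_force: [1.4, -0.4, -2.5]
opening: 0.0002
```

```bash
python3 go.py .534 -.0425 .205 20; python3 - <<'E'
from h import *
for n in ['side','wrist']: save(camera(n),n+'2.png')
E
```

```text
t 3.45 tcp [ 0.5316 -0.053   0.2784] tip [ 0.5277 -0.0534  0.2681] F [ 1.4 -0.4 -2.5] open 0.00020402021397453738 q [ -4.  25.  35. 121.  -4. 168.]
shift cm [-0.93 -2.95  5.64] rotvec [ 0.7  0.8 -0.3]
```

View pics/side2.png

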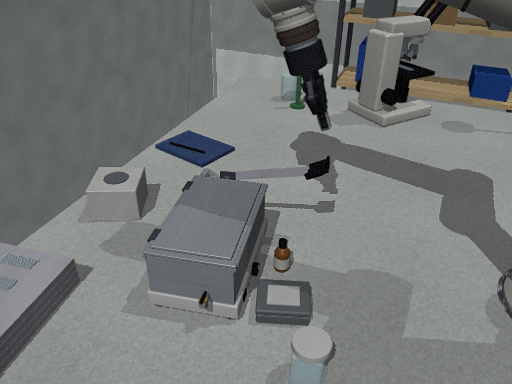

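View pics/wrist2.png

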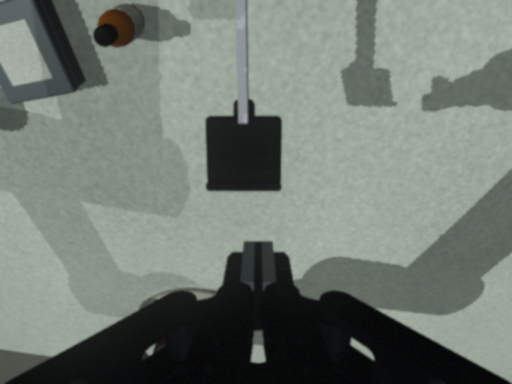

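```bash
python3 - <<'E'
from h import *
p=camera('wrist')
a=np.radians(8.85);c,s=.023*np.cos(.45),.023*np.sin(.45)
P=[st2w((.5345,-.0425,a),[(A*c,B*.025,-A*s+.1856)])[0] for A,B in((-1,-1),(-1,1),(1,1),(1,-1),(0,0))]
print(proj(p,P).round(1))
E
python3 go.py .534 -.0425 .195 20
```

```text
[[282.9 182.2]
 [210.2 182.4]
 [208.  114. ]
 [283.5 113.5]
 [246.1 148.6]]
t 3.6 tcp [ 0.5297 -0.053   0.2852] tip [ 0.526  -0.0534  0.2749] F [ 0.4 -0.6  0.5] open 8.396100557851965e-05 q [ -4.  24.  35. 120.  -4. 168.]
shift cm [-0.91 -3.6   7.21] rotvec [-0.3  0.7 -0.4]
```

Request:
play_rows(
  rows=[
    [1,[-0.3,-0.9,1.6],[0,0,0]],
    [1,[-0.3,-0.9,1.6],[0,0,0]],
    [1,[-0.3,-0.9,1.6],[0,0,0]],
    [1,[0,-0.5,1],[0,0,0]],
    [1,[0,0,0],[0,0,0]],
    [1,[0,0,0],[0,0,0]],
  ],
)

```text
time: 4.2
ee_pos: [0.5352, -0.0445, 0.2342]
tcp_rot: [162.4, 0.2, -81.9]
wrist_force: [0.1, 0.4, 0.7]
opening: 0.0002
```

```bash
python3 go.py .534 -.0425 .187 20
```

```text
t 4.2 tcp [ 0.5352 -0.0445  0.2342] tip [ 0.5319 -0.0449  0.2237] F [0.1 0.4 0.7] open 0.00015872354417120426 q [ -3.  21.  25. 112.  -3. 169.]
shift cm [-0.21 -1.38  3.43] rotvec [-2.4  0.4 -0.7]
```

Request:
play_rows(
  rows=[
    [1,[-0.1,-0.5,1.1],[-1,0,0]],
    [1,[-0.1,-0.4,1],[-1,0,0]],
    [1,[0,-0.3,0.7],[0,0,0]],
    [1,[0,-0.2,0.5],[0,0,0]],
    [1,[0,0,0.2],[0,0,0]],
    [1,[0,0,0.2],[0,0,0]],
  ],
)

```text
time: 4.8
ee_pos: [0.5372, -0.0425, 0.1939]
tcp_rot: [160.5, 0.1, -81.9]
wrist_force: [2.6, 0.4, 5.6]
opening: 0.0001
```

```bash
python3 go.py .534 -.0425 .185 20
```

```text
t 4.8 tcp [ 0.5372 -0.0425  0.1939] tip [ 0.5336 -0.043   0.1836] F [2.6 0.4 5.6] open 6.571949639219548e-05 q [ -3.  22.  22. 110.  -3. 170.]
shift cm [-0.05 -0.01 -0.15] rotvec [-0.5  0.4 -0.7]
```

Request:
play_rows(
  rows=[
    [1,[0,0,0.3],[0.3,0,0]],
    [1,[0,0,0.3],[0.6,0,0]],
    [1,[0,0,0.4],[0.8,0,0]],
    [1,[0,-0.03,0.4],[1,0,0]],
    [1,[0,-0.03,0.4],[1,0,0]],
    [1,[0,-0.03,0.4],[1,0,0]],
    [1,[0,-0.03,0.4],[1,0,0]],
    [1,[0,-0.03,0.4],[1,0,0]],
  ],
)

```text
time: 5.6
ee_pos: [0.5318, -0.0433, 0.1702]
tcp_rot: [168.1, 0.0, -81.9]
wrist_force: [-0.2, 0.0, 6.6]
opening: -0.0001
```

```bash
cat > arc.py <<'E'
from go import *
o=get_obs(); M=R.from_euler('xyz',o['tcp_rot'],degrees=True).as_matrix()
tip=o['ee_pos']+.011*M[:,2]; a=np.radians(8.85); f=np.array([np.cos(a),np.sin(a),0])
z0=.1365; piv=np.array([.5340,-.0430,0])+.1936*f
al=np.arcsin((tip[2]-z0)/.2); th=.25-al; want=20-35*th/.715
tgt=piv-.2*np.cos(al)*f; tgt[2]=tip[2]
e=(tgt-tip)@M*1000
tilt=np.degrees(np.arctan2(-M[:,2]@f,-M[2,2]))
print('t',round(o['time'],2),'tip',tip.round(4),'theta',th.round(3),'tilt',tilt.round(1),'want',want.round(1),'err tool mm',e.round(1),'F',o['wrist_force'].round(1),'qd',o['qd'].round(1))
E
python3 arc.py
```

```text
t 5.6 tip [ 0.5296 -0.0436  0.1594] theta 0.135 tilt 11.9 want 13.4 err tool mm [0.1 0.6 0.1] F [-0.2  0.   6.6] qd [ -1.  -11.9 -15.7 -14.9   1.8  -1.5]
```

Request:
play_rows(
  rows=[
    [1,[0,-0.02,0.4],[0.6,0,0]],
    [1,[0,-0.02,0.4],[0.6,0,0]],
    [1,[0,-0.02,0.4],[0.7,0,0]],
    [1,[0,-0.03,0.4],[0.8,0,0]],
    [1,[0,-0.03,0.4],[0.8,0,0]],
    [1,[0,-0.03,0.4],[0.8,0,0]],
    [1,[0,-0.04,0.4],[0.8,0,0]],
    [1,[0,-0.04,0.4],[0.8,0,0]],
    [1,[0,-0.04,0.4],[0.8,0,0]],
    [1,[0,-0.04,0.4],[0.8,0,0]],
  ],
)

```text
time: 6.6
ee_pos: [0.5293, -0.0437, 0.1408]
tcp_rot: [176.7, -0.1, -81.9]
wrist_force: [-3.8, 0.4, 9.0]
opening: 0.0004
```

```bash
python3 arc.py
```

```text
t 6.6 tip [ 0.5287 -0.0438  0.1299] theta 0.283 tilt 3.3 want 6.1 err tool mm [0.1 0.9 0.1] F [-3.8  0.4  9. ] qd [ -0.9  -8.6 -12.  -12.1   1.7  -1.1]
```

Request:
play_rows(
  rows=[
    [1,[0,0.03,0.4],[0.5,0,0]],
    [1,[0,0.02,0.4],[0.5,0,0]],
    [1,[0,0.02,0.4],[0.6,0,0]],
    [1,[0,0,0.4],[0.6,0,0]],
    [1,[0,0,0.4],[0.6,0,0]],
    [1,[0,0,0.4],[0.7,0,0]],
    [1,[0,-0.02,0.4],[0.8,0,0]],
    [1,[0,-0.02,0.4],[0.8,0,0]],
    [1,[0,-0.02,0.4],[0.8,0,0]],
    [1,[0,-0.02,0.4],[0.8,0,0]],
  ],
)

```text
time: 7.6
ee_pos: [0.5303, -0.0434, 0.1146]
tcp_rot: [-175.4, -0.3, -81.9]
wrist_force: [-4.5, 0.4, 10.2]
opening: 0.0
```

```bash
python3 arc.py; python3 - <<'E'
from h import *
save(camera('side'),'side3.png')
E
```

```text
t 7.6 tip [ 0.5312 -0.0434  0.1037] theta 0.415 tilt -4.6 want -0.3 err tool mm [ 0.1  0.9 -0.1] F [-4.5  0.4 10.2] qd [ -0.9  -7.9 -11.2 -12.    1.9  -0.8]
```

View pics/side3.png

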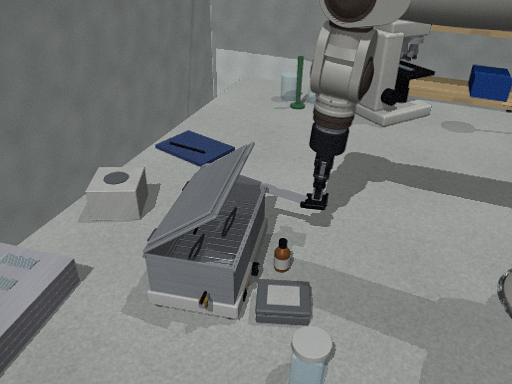

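Request:
play_rows(
  rows=[
    [1,[0,0.02,0.4],[0.2,0,0]],
    [1,[0,0.02,0.4],[0.2,0,0]],
    [1,[0,0.02,0.4],[0.2,0,0]],
    [1,[0,0,0.4],[0.3,0,0]],
    [1,[0,0,0.4],[0.3,0,0]],
    [1,[0,0,0.4],[0.4,0,0]],
    [1,[0,-0.02,0.4],[0.4,0,0]],
    [1,[0,-0.02,0.4],[0.4,0,0]],
    [1,[0,-0.02,0.4],[0.4,0,0]],
    [1,[0,-0.02,0.4],[0.4,0,0]],
  ],
)

```text
time: 8.65
ee_pos: [0.536, -0.0425, 0.0864]
tcp_rot: [-171.1, -0.4, -81.8]
wrist_force: [-3.5, 0.9, 7.2]
opening: -0.0
```

```bash
python3 arc.py
```

```text
t 8.65 tip [ 0.5377 -0.0424  0.0755] theta 0.56 tilt -8.9 want -7.4 err tool mm [ 0.1  0.7 -0.1] F [-3.5  0.9  7.2] qd [-0.3 -2.8 -6.6 -8.4  1.1 -0.2]
```

Request:
play_rows(
  rows=[
    [1,[0,-0.01,0.4],[0.3,0,0]],
    [1,[0,-0.02,0.4],[0.4,0,0]],
    [1,[0,-0.04,0.4],[0.4,0,0]],
    [1,[0,-0.04,0.4],[0.5,0,0]],
    [1,[0,-0.04,0.35],[0.5,0,0]],
    [1,[0,-0.04,0.35],[0.5,0,0]],
    [1,[0,-0.04,0.3],[0.5,0,0]],
    [1,[0,-0.04,0.3],[0.4,0,0]],
  ],
)

```text
time: 9.45
ee_pos: [0.5439, -0.0413, 0.0634]
tcp_rot: [-167.2, -0.4, -81.8]
wrist_force: [-3.0, 0.1, 5.0]
opening: 0.0003
```

```bash
python3 arc.py
```

```text
t 9.45 tip [ 0.5463 -0.0411  0.0527] theta 0.682 tilt -12.8 want -13.4 err tool mm [ 0.   0.4 -0.1] F [-3.   0.1  5. ] qd [-0.3 -1.9 -5.4 -7.8  1.  -0.1]
```

Request:
play_rows(
  rows=[
    [1,[0,-0.03,0.3],[0.3,0,0]],
    [1,[0,-0.03,0.3],[0.2,0,0]],
    [1,[0,-0.03,0.3],[0.2,0,0]],
    [1,[0,-0.03,0.3],[0,0,0]],
    [1,[0,0,0.3],[0,0,0]],
    [1,[0,0,0.3],[0,0,0]],
  ],
)

```text
time: 10.05
ee_pos: [0.5475, -0.0409, 0.0557]
tcp_rot: [-166.3, -0.4, -81.9]
wrist_force: [-28.6, 1.0, 37.9]
opening: 0.0001
```

```bash
python3 arc.py
```

```text
t 10.05 tip [ 0.5501 -0.0406  0.045 ] theta 0.725 tilt -13.7 want -15.5 err tool mm [-0.1  0.5 -0.1] F [-28.6   1.   37.9] qd [ 0.1 -0.2 -0.3 -0.1 -0.2  0.3]
```

Request:
play_rows(
  rows=[
    [1,[0,0.02,0.2],[0,0,0]],
    [1,[0,0.02,0.15],[0,0,0]],
    [1,[0,0.02,0.15],[0,0,0]],
    [1,[0,0.02,0.15],[0,0,0]],
  ],
)

```text
time: 10.45
ee_pos: [0.5472, -0.0409, 0.0561]
tcp_rot: [-166.1, -0.4, -81.9]
wrist_force: [-14.8, 0.5, 20.5]
opening: 0.0
```

```bash
python3 arc.py;  python3 - <<'E'
from h import *
for n in ['side','scene']: save(camera(n),n+'4.png')
E
python3 arc.py
```

```text
t 10.45 tip [ 0.5498 -0.0406  0.0454] theta 0.723 tilt -13.9 want -15.4 err tool mm [-0.   0.4 -0.1] F [-14.8   0.5  20.5] qd [-0.  -0.4 -0.5 -0.4  0.1  0. ]
t 10.55 tip [ 0.5498 -0.0406  0.0454] theta 0.723 tilt -13.9 want -15.4 err tool mm [-0.   0.4 -0.1] F [-14.5   1.   19.3] qd [ 0.  -0.  -0.   0.1  0.1 -0. ]
```

View pics/side4.png

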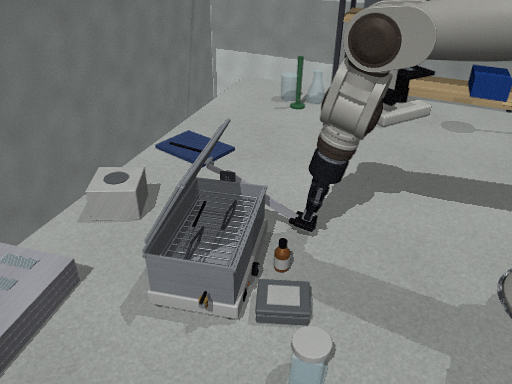

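View pics/scene4.png

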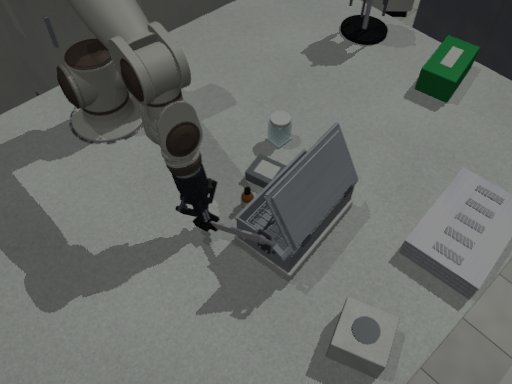

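Request:
play_rows(
  rows=[
    [1,[0,0.06,0.15],[0,0,0]],
    [1,[0,0.06,0.15],[0,0,0]],
    [1,[0,0.06,0.15],[0,0,0]],
  ],
)

```text
time: 10.85
ee_pos: [0.5471, -0.0409, 0.0562]
tcp_rot: [-165.9, -0.5, -81.9]
wrist_force: [-12.3, 0.7, 19.1]
opening: -0.0002
```

```bash
python3 arc.py; python3 - <<'E'
from h import *
for i in range(4): p=camera('side')
save(p,'side5.png')
E
python3 arc.py
```

```text
t 10.85 tip [ 0.5498 -0.0406  0.0455] theta 0.722 tilt -14.1 want -15.4 err tool mm [-0.1  0.4 -0.1] F [-12.3   0.7  19.1] qd [-0.  -0.8 -0.8 -0.8  0.  -0.1]
t 11.05 tip [ 0.5497 -0.0406  0.0454] theta 0.723 tilt -14.1 want -15.4 err tool mm [-0.   0.4 -0.1] F [-12.3  -0.1  19.4] qd [0.1 0.  0.1 0.  0.  0.2]
```

Steady at the stop with the force constant. I'm handing in now.

```bash
python3 - <<'E'
from h import *
print(job_done())
E
```

```text
the job is handed in; nothing more can be done
None
```

The steriliser is open. The closed fingertips are holding the plate down at the lever's stop. I pressed it along its arc over about 5 s and handed the job in at 11 s of the 32 s allowed.

- **At the stop:** the fingertips sit 45 mm above the bench against the expected 46 mm. That works out to a lever angle of about 0.72 rad, and the stop is at 0.715. The force rose sharply there, from about 5 N to a peak of 38 N upward with 29 N sideways.
- **Holding force:** I eased it to about 19 N upward and 12 N sideways, and both stayed steady over the last 0.2 s. The sideways part is higher than a square-on push would give, so some friction is involved, but the tip did not slip.
- **Lid and surroundings:** the last pictures I viewed, from the side and from above, show the lid fully up. The slide box, bottle and jar look unmoved by eye. I did not measure the lid angle or their positions again, and I did not view the very last picture.
- **Disagreement:** my fit of the steriliser's own position was only good to about 5 mm. I worked from the plate instead, whose two-camera position (z = 186 mm against 187 mm given) agreed with the wrist camera and with where the fingers made contact.

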